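# Set the left brake lever and shifter of a bench-mounted handlebar

### The arm

A 7-joint arm with a two-finger parallel gripper is mounted at the origin on the work surface. World frame = base frame: x ahead of the robot, y to its left, z up, the work surface at z = 0. Lengths are in m, angles in rad, forces in N, time in s.
With the tool pointing down it reaches from about 0.4 to 0.9 m from the base axis. Payload 5.6 kg.
Tool frame: the origin (TCP) lies on the mounting face of the last link; the fingertips stand 190 mm ahead of it and the grasp point (between the pads) lies 171 mm ahead of it; z points along the fingers, x is the direction in which the jaws open and shut, and the axes are right-handed (so a half turn about z gives the same grasp; the last joint's range is limited). The gripper opens to 92 mm and grips with 3 to 60 N. Pads are 20 mm wide; open, the fingers measure 128 mm over their backs; the gripper's body (75 mm by 189 mm) begins 69 mm behind the grasp point.
Start: joints at [1.307, 0.468, -0.012, 1.603, 0.006, 1.071, -0.056], TCP at [0.142, -0.634, 0.405] pointing down, gripper open.
Joint ranges: [-2.53, 2.53], [-0.31, 2.02], [-1.57, 1.55], [0.28, 2.44], [-1.29, 4.43], [0.15, 1.84], [-2.92, 2.92]. Speed limits (rad/s): [2.57, 2.57, 3.14, 3.14, 3.14, 3.14, 3.14].

### API

Orientations are given as [roll, pitch, yaw] about the fixed x, y, z axes, in that order (R = Rz(yaw) Ry(pitch) Rx(roll)).
In Python, from plant import state, get_image, camera_info, finish_job gives the robot as it stands.
- The arm moves only by the shell command python3 -m creep 'ROWS' [OPENING] [FORCE]. ROWS is JSON, a list of rows, each an object with "delta_pos": the shift along the tool's x, y, z as a fraction of full scale, a list of three; "turn": the turn, a rotation vector about the tool's x, y, z as a fraction of full scale, a list of three. A call has 1 to 12 rows; each row shifts and turns the commanded pose from where the row before left it, along the tool's axes as they then stand; what a row does not reach is not made up. Full scale, the value 1, is 0.6 m for a shift and 90 degrees for a turn. A row lasts 1/8 s, in which the tool goes at most 62.5 mm and 10.7 degrees, less where a joint would pass 70% of its speed; a pose out of reach is approached as far as the arm can. A call with a number of a shift or a turn outside -1 to 1 is refused whole. A call with a gripper value outside its range is refused whole. OPENING is the closure, from 0 (fully open) to 1 (shut), set as the call begins (- or left out, the last holds). The fingers move at their own pace and stop on an object; FORCE is the grip in N (left out, the last holds). Time passes only in rows, so rows that do not move let the fingers close. It gives the time, the measured TCP pose, the force and the opening at its end, in the units of the state.
- state(): the state, without advancing time (a new reading comes with each control period).
- get_image(name): name is "side" or "top"; returns (picture, depth): 420x560x3 uint8, blue, green, red; 420x560 float32, m along the optical axis (not along the pixel's ray), 0 where there is no reading.
- camera_info(name): a dict with "K" (3x3 intrinsics, pixels), "origin" and "attitude" of the camera in the world. Camera axes: x right, y down, z forward; pixel columns grow to the right and rows downward; lengths in m; the calibration is good to about 2 mm. A picture is of the moment at which its call begins. camera_info takes no time and is no camera call.
- finish_job(): hands the job in, once; it reports no verdict.
The state is a dict: "time_s": time; "joints": joint angles; "qd": joint speeds; "joint_torque": joint torques, N m; "ee_pos": TCP position; "ee_rot": TCP orientation; "force": force on the tool from outside, world axes, zero at the start; "moment": the same for the moment, N m; "width": opening from 0.0 (shut) to 1.0 (fully open).
Only numpy, scipy, OpenCV 4.12 (cv2) and the standard library are available. Lean on these libraries where they do the work, as an engineer would, in place of code of your own. Each camera call takes 0.05 s, during which the arm holds its last target. There are 200 camera calls.

### The job

The bicycle handlebar in the vice is being made ready for its cables. Roll the left-hand brake lever, which has been knocked upwards, down round the bar until it droops by the same angle as the right-hand brake lever, and swing the left thumb-shifter lever on top of the bar back towards you until it meets its slack stop. Leave the right-hand controls as they are and do not disturb the things in the caddy.

Things in the scene. Friction and masses are not known exactly. Their poses are not given: they have to be found in the camera images.
- bench_bar: Blue bench vice fixed to the table, its jaws holding a steerer stub with stem and handlebar. Origin on the table under the steerer, 80 mm behind the bar (towards the robot). Each side of the bar's middle, along the bar: stem clamp to 22 mm (43 mm diameter), thumb shifter at 50 mm, brake clamp (35 mm diameter) at 155 mm, black rubber grip (32 mm diameter) from 172 to 303 mm.
- bar_mid (a point): Middle of the flat aluminium handlebar (22 mm diameter, 610 mm long), on its axis, 205 mm above the table. x points level forward, away from the robot and square to the bar; y along the bar to its left-hand end; z up.
- left_lever (a point): Push point on the left brake lever's blade, on its centre line, 62 mm from the bar's axis, 201 mm left of the bar's middle. The blade is a round bar 11 mm thick in front of the left grip and along it, 141 to 261 mm from the bar's middle, with a 16 mm ball end; within 25 mm of this point it is 58 to 62 mm from the bar's axis. x points from the bar's axis out through the blade.
- left_brake (a joint): Droop of the left brake lever about the bar's axis, rad: 0 with the blade level in front of the bar, positive rolled down, negative rolled up (as it starts); travel -1.2 to 1.3. Stiff friction (0.4 N m, 6 to 9 N at the push point) holds it where it is left. Squeezed towards the grip, the blade gives on a return spring and comes back; it does not give up or down on the lever.
- right_lever (a point): The same point on the right brake lever, the mirror image: 62 mm from the bar's axis, 201 mm right of the bar's middle. x points from the bar's axis out through the blade. This lever is the pattern and must not be moved.
- right_brake (a joint): Droop of the right brake lever, rad, counted as left_brake (positive is rolled down).
- left_shifter_tip (a point): Centre of the black thumb pad at the end of the left thumb-shifter lever: 13 mm along the lever, 12 mm across, 17 mm high, 20 to 37 mm above the bar's axis. The arm swings level on a 31 mm drum about an upright pivot that crosses the bar's axis 50 mm left of its middle; pad centre 44 mm from the pivot. Under it, bar and clamp band rise to 14 mm above the axis. x points outwards along the lever.
- left_shifter (a joint): Left shifter lever's angle from its slack stop, rad. At 0 it is on the stop, pointing left and back to the robot, 55 degrees behind the bar's leftward line; at 0.96 straight left along the bar; above that, ahead of the bar. It goes to the stop by way of the left, towards the robot (counter-clockwise from above). Friction (0.15 N m, about 4 N at the pad) holds it anywhere.
- right_shifter (a joint): The same for the right thumb shifter, the mirror image; it lies on its slack stop (0) and must stay there.
- brush: Bystander: red plastic scrub brush, 130 x 42 mm, 63 mm high over its bow handle, bristles down in a grey round turntable caddy (258 mm diameter, rim 42 mm high) on a 30 mm thick maple board beyond the handlebar. Origin under its middle.
- crank_puller: Bystander: silver aluminium crank puller standing in the caddy, 29 mm diameter, 67 mm high. Origin under its middle.
- jar: Bystander: small glass jar with a metal screw lid standing in the caddy, 60 mm diameter, 75 mm high. Origin under its middle.
- spare_grip: Bystander: black rubber handlebar grip lying in the caddy, 128 mm long, 39 mm diameter at its flange. Origin under its middle.

How it is judged:
By the outcome, as a careful person would: the job done as asked, in the order asked, and still so for the second after the job is handed in, with the robot touching nothing.
It also fails if it takes over 51 s, if anything falls off the work surface, if the arm or the gripper's body presses on something with over 40 N, if the wrist force passes 120 N, or if a joint passes its speed limit or range.

## Working session

There is one attempt and no reset: what is moved stays moved. The work goes in short steps, Python scripts to look and compute and a shell command to move; the robot and the scene stay as the last step left them, time stands still between calls to the robot, and variables do not carry over. Pictures are saved under pics/ and viewed, about 8 in all and at most 12, crops included, and the job is handed in when it is done.

```bash
mkdir -p pics; ls; cat > h.py <<'E'
import numpy as np,cv2
from plant import state,get_image,camera_info
from scipy.spatial.transform import Rotation as R
def cam(n):
    c=camera_info(n);return np.array(c["K"]),np.array(c["origin"]),c["attitude"]
E
python3 - <<'E'
from h import *
for n in("side","top"):
    print(camera_info(n)); im,d=get_image(n); cv2.imwrite(f"pics/{n}0.png",im); np.savez(f"{n}0.npz",im=im,d=d)
print(state())
E
```

```text
pics
{'K': array([[475.23004983,   0.        , 280.40510792],
       [  0.        , 475.23004983, 211.85736329],
       [  0.        ,   0.        ,   1.        ]]), 'origin': array([ 0.20014264, -0.74483759,  0.66019026]), 'attitude': array([-2.10283634,  0.01491774, -0.52528406])}
{'K': array([[521.06995216,   0.        , 279.08399539],
       [  0.        , 521.06995216, 205.16229639],
       [  0.        ,   0.        ,   1.        ]]), 'origin': array([0.45878992, 0.03320362, 1.10479377]), 'attitude': array([-2.99287473, -0.00701133, -1.57168868])}
{'time_s': 0.1, 'joints': array([ 1.3070224 ,  0.46835051, -0.01159553,  1.60349991,  0.00601445,
        1.07141183, -0.05631224]), 'qd': array([-0.0004895 , -0.00166962, -0.00171388, -0.00153796,  0.00087311,
       -0.00052026, -0.00068867]), 'joint_torque': array([ 1.47781826e-03, -5.21640837e+01, -1.24712923e-02, -2.44366211e+01,
       -5.68890874e-02,  1.40471468e-02,  7.31116893e-05]), 'ee_pos': array([ 0.14224471, -0.63403022,  0.40380861]), 'ee_rot': array([ 3.14145977e+00,  1.63011058e-03, -1.35009894e+00]), 'force': array([ 0.34198342,  0.84212579, -0.76118227]), 'moment': array([-0.02356945, -0.01712815,  0.01181388]), 'width': 1.0017798326459493}
```

View pics/side0.png

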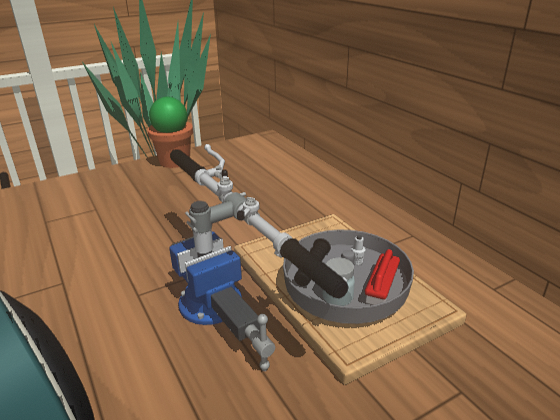

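View pics/top0.png

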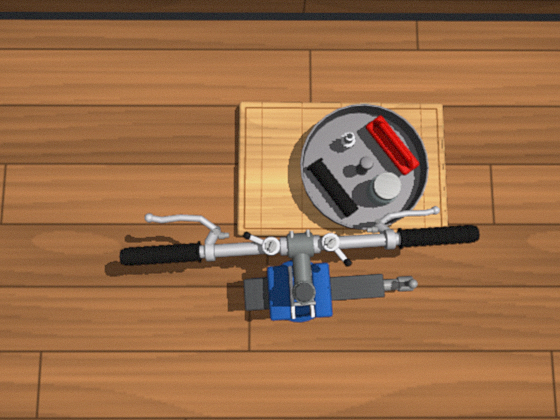

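```bash
cat >> h.py <<'E'
def cloud(n,d):
    K,o,a=cam(n); v,u=np.mgrid[:d.shape[0],:d.shape[1]]
    p=np.stack([(u-K[0,2])/K[0,0]*d,(v-K[1,2])/K[1,1]*d,d],-1)
    return p@R.from_euler("xyz",a).as_matrix().T+o
def proj(n,P):
    K,o,a=cam(n); q=(np.atleast_2d(P)-o)@R.from_euler("xyz",a).as_matrix(); q=q@K.T; return q[:,:2]/q[:,2:]
E
python3 - <<'E'
from h import *
D={n:np.load(n+"0.npz") for n in("side","top")}
C={n:cloud(n,D[n]["d"]) for n in D}
p=C["top"]; im=D["top"]["im"].astype(int)
def box(m,c0,c1,r0,r1):
    b=np.zeros(m.shape,bool); b[r0:r1,c0:c1]=1; return m&b
z=p[...,2]
dark=(im.max(2)<60)&(z>.17)
gl=box(dark,115,200,235,270); gr=box(dark,400,485,220,250)
# ridge = top of grip per column: max z
for g,nm in((gl,"L"),(gr,"R")):
    q=p[g]; print(nm,len(q),q.mean(0).round(4),"y",q[:,1].min().round(4),q[:,1].max().round(4),"zmax",np.percentile(q[:,2],95).round(4),"x",np.percentile(q[:,0],[2,98]).round(4))
# axis from contour centres of grips, per column mid row rays -> plane z .205
K,o,a=cam("top");Rm=R.from_euler("xyz",a).as_matrix()
pts=[]
for g in(gl,gr):
    vs,us=np.nonzero(g)
    for c in range(us.min()+6,us.max()-6):
        r=vs[us==c]; 
        if len(r)<8: continue
        ray=Rm@np.array([(c-K[0,2])/K[0,0],((r.min()+r.max())/2-K[1,2])/K[1,1],1]); t=(.205-o[2])/ray[2]; pts.append(o+t*ray)
pts=np.array(pts); f=np.polyfit(pts[:,1],pts[:,0],1); print("x=f(y)",f,np.std(pts[:,0]-np.polyval(f,pts[:,1])))
# ends
e=[]
for g,s in((gl,-1),(gr,1)):
    vs,us=np.nonzero(g); 
    for c in (us.min(),us.max()):
        r=vs[us==c].mean(); ray=Rm@np.array([(c+.5-.5-K[0,2])/K[0,0],(r-K[1,2])/K[1,1],1]); t=(.205-o[2])/ray[2]; e.append((o+t*ray)[:2])
e=np.array(e);print(e); 
yd=np.array([-f[0]*-1,1,0]);yd=np.array([f[0],1,0]);yd/=np.linalg.norm(yd); xd=np.array([yd[1],-yd[0],0])
s=e@yd[:2]; print("along",s,"mid",(s[0]+s[3])/2,(s[1]+s[2])/2)
m=((s[0]+s[3])/2+(s[1]+s[2])/2)/2
x0=(np.array([np.polyval(f,0),0,0])@xd); mid=xd*x0+yd*m+[0,0,.205]
print("mid",mid,"yaw",np.arctan2(xd[1],xd[0])); np.savez("bar.npz",mid=mid,xd=xd,yd=yd)
B=np.stack([xd,yd,[0,0,1]])
for n in C:
    q=((C[n]-mid)@B.T); i=D[n]["im"].astype(int)
    for sd in(1,-1):
        r=np.hypot(q[...,0],q[...,2]); ss=q[...,1]*sd
        for lo in range(140,265,12):
            k=(ss>lo/1e3)&(ss<lo/1e3+.012)&(r>.035)&(r<.085)&(i.min(2)>60)&(D[n]["d"]>0)
            k&=(q[...,2]>-.075)
            if k.sum()>3:
                w=q[k]; print(n,sd,lo,k.sum(),"med x,z",np.median(w[:,[0,2]],0).round(4),"r",np.median(r[k]).round(4),"droop",np.degrees(np.arctan2(-w[:,2],w[:,0])).mean().round(1),np.degrees(np.arctan2(-w[:,2],w[:,0])).std().round(1))
    for sd in(1,-1):
        k=(np.hypot(q[...,0],q[...,1]-.05*sd)<.055)&(q[...,2]>.018)&(q[...,2]<.045)&(i.max(2)<70)
        if k.sum(): print(n,"pad",sd,k.sum(),q[k].mean(0).round(4),q[k][:,2].max().round(4),"ang from left",np.degrees(np.arctan2(q[k][:,0].mean(),(q[k][:,1].mean()-.05*sd)*sd)))
E
```

```text
L 1428 [0.5074 0.2287 0.2193] y 0.0332 0.2976 zmax 0.2224 x [0.4914 0.5248]
R 1338 [ 0.539  -0.2451  0.22  ] y -0.3151 0.0332 zmax 0.2228 x [0.5233 0.556 ]
x=f(y) [-0.06696273  0.52375354] 0.0003672834620576486
[[ 0.50442071  0.30001976]
 [ 0.51017699  0.16464054]
 [ 0.53639023 -0.18269205]
 [ 0.54214865 -0.3185441 ]]
along [ 0.26564745  0.13018615 -0.21812172 -0.35405494] mid -0.04420374543490424 -0.04396778689561788
mid [ 0.52436102 -0.00907185  0.205     ] yaw 0.06686290853628747
side 1 140 18 med x,z [0.0406 0.0197] r 0.0443 droop -27.0 7.1
side 1 152 23 med x,z [0.0498 0.0217] r 0.0538 droop -23.7 2.1
side 1 164 13 med x,z [0.0533 0.0238] r 0.0582 droop -23.8 1.7
side 1 176 14 med x,z [0.0531 0.0242] r 0.0585 droop -24.6 1.3
side 1 188 13 med x,z [0.0552 0.0246] r 0.0604 droop -23.3 2.0
side 1 200 15 med x,z [0.054  0.0244] r 0.0595 droop -23.3 1.7
side 1 212 15 med x,z [0.0532 0.0236] r 0.0583 droop -23.5 2.0
side 1 224 15 med x,z [0.0528 0.0241] r 0.0586 droop -23.5 1.8
side 1 236 13 med x,z [0.0568 0.0263] r 0.0631 droop -24.0 2.2
side 1 248 17 med x,z [0.0577 0.0264] r 0.063
[... 953 characters left out ...]
 -0.0262] r 0.0467 droop 35.0 2.1
top -1 164 37 med x,z [ 0.043  -0.0319] r 0.0538 droop 36.3 2.7
top -1 176 39 med x,z [ 0.0445 -0.0336] r 0.0559 droop 36.8 2.8
top -1 188 40 med x,z [ 0.0456 -0.0352] r 0.0574 droop 37.4 2.8
top -1 200 39 med x,z [ 0.0458 -0.035 ] r 0.0571 droop 37.7 3.5
top -1 212 42 med x,z [ 0.0456 -0.0347] r 0.0571 droop 37.0 2.3
top -1 224 40 med x,z [ 0.0454 -0.0338] r 0.0566 droop 36.5 2.3
top -1 236 40 med x,z [ 0.0476 -0.0355] r 0.0586 droop 37.0 2.7
top -1 248 49 med x,z [ 0.0486 -0.0354] r 0.0597 droop 36.5 3.3
top pad 1 36 [0.0195 0.0896 0.036 ] 0.0392 ang from left 26.210186865069836
top pad -1 42 [-0.036  -0.0741  0.0365] 0.0407 ang from left -56.1905947352033
```

```bash
cat > droop.py <<'E'
from h import *
from scipy.optimize import least_squares
b=np.load("bar.npz"); B=np.stack([b["xd"],b["yd"],[0,0,1]]); mid=b["mid"]
def circ(w,r,c0): return least_squares(lambda c:np.hypot(w[:,0]-c[0],w[:,1]-c[1])-r,c0,loss="soft_l1",f_scale=.001).x
def droops(n,im,d):
    q=(cloud(n,d)-mid)@B.T; i=im.astype(int); ok=d>0; out={}
    K,o,a=cam(n); ob=B@(o-mid)
    for sd in(1,-1):
        s=q[...,1]*sd; r=np.hypot(q[...,0],q[...,2])
        g=ok&(s>.185)&(s<.29)&(r<.024)&(i.max(2)<70)
        k=ok&(s>.176)&(s<.226)&(r>.04)&(r<.08)&(i.min(2)>60)&(q[...,2]>-.075)
        if k.sum()<20 or g.sum()<20: continue
        gc=circ(q[g][:,[0,2]],.016,[0,0]); w=q[k][:,[0,2]]
        c=circ(w,.0055,w.mean(0)-[0,.004])
        e=c-gc; res=[np.degrees(np.arctan2(-e[1],e[0])),np.hypot(*e)]
        # B: mean view ray of blade pixels meets cylinder r=.060
        v=(q[k].mean(0)-ob); t=np.linspace(.9,1.1,4001)[:,None]; P=ob+t*v; rr=np.hypot(P[:,0]-0*gc[0],P[:,2])
        j=np.where(np.diff(np.sign(rr-.060)))[0]
        out[sd]=(n,sd,k.sum(),"grip",gc.round(4),"c",c.round(4),"droop,r",np.round(res,3),"ray",[round(float(np.degrees(np.arctan2(-P[m,2],P[m,0]))),1) for m in j])
        print(*out[sd])
E
python3 - <<'E'
from droop import *
for n in("side","top"):
    D=np.load(n+"0.npz"); droops(n,D["im"],D["d"])
S=state(); mid_=mid
for nm,q in(("above lever",[.053,.201,.03+.03]),("above shifter",[.04,.0895,.06])):
    print(nm,mid+B.T@np.array(q)+[0,0,.19])
E
```

```text
side 1 59 grip [-0.0005  0.0007] c [0.0572 0.0209] droop,r [-19.329   0.061] ray [-67.6, -21.8]
top 1 194 grip [ 0.     -0.0003] c [0.0574 0.0197] droop,r [-19.207   0.061] ray [-14.0, -1.6]
top -1 166 grip [-0.0006 -0.0001] c [ 0.0464 -0.0387] droop,r [39.361  0.061] ray [-52.9, 39.7]
above lever [0.56381316 0.19502011 0.455     ]
above shifter [0.55829187 0.08290068 0.455     ]
```

```bash
python3 -m creep '[{"delta_pos":[0,0,-0.1],"turn":[0,0,0.098]},{"delta_pos":[0,0,-0.1],"turn":[0,0,0]}]' 1 20; python3 -c "
from plant import state;s=state();print(s)"
```

```text
time_s: 0.35
ee_pos: [0.1423, -0.6341, 0.525]
ee_rot: [3.141, 0.003, -1.505]
force: [0.1, -0.2, -0.1]
width: 0.806
{'time_s': 0.35, 'joints': array([ 1.27831132,  0.38017539,  0.02792879,  1.45792926, -0.01053011,
        1.30634522, -0.19823082]), 'qd': array([-0.01654   , -0.30485573,  0.02086018, -0.66153786,  0.0024869 ,
        0.9412603 ,  0.03659573]), 'joint_torque': array([  0.17833717, -47.82136917,   0.50309423, -23.76520514,
        -0.0907963 ,  -0.77898569,  -0.35304719]), 'ee_pos': array([ 0.14230045, -0.63410396,  0.52497129]), 'ee_rot': array([ 3.14085716e+00,  2.61449240e-03, -1.50525895e+00]), 'force': array([ 0.10071537, -0.23222345, -0.06014729]), 'moment': array([-0.08626618, -0.06636548, -0.02430921]), 'width': 0.8056940653745708}
```

```bash
python3 -m creep '[{"delta_pos":[-0.06,-0.07,0],"turn":[0,0,0]},{"delta_pos":[-0.06,-0.07,0],"turn":[0,0,0]},{"delta_pos":[-0.06,-0.07,0],"turn":[0,0,0]},{"delta_pos":[-0.06,-0.07,0],"turn":[0,0,0]},{"delta_pos":[-0.06,-0.07,0],"turn":[0,0,0]},{"delta_pos":[-0.06,-0.07,0],"turn":[0,0,0]},{"delta_pos":[-0.088,-0.034,0],"turn":[0,0,0]},{"delta_pos":[-0.088,-0.034,0],"turn":[0,0,0]},{"delta_pos":[-0.088,-0.034,0],"turn":[0,0,0]},{"delta_pos":[-0.088,-0.034,0],"turn":[0,0,0]}]'
cat > rel.py <<'E'
from droop import *
s=state(); Rt=R.from_euler("xyz",s["ee_rot"]).as_matrix(); tip=s["ee_pos"]+Rt[:,2]*.19
print("t",s["time_s"],"tip in bar mm",((B@(tip-mid))*1e3).round(1),"yaw-rel deg",np.degrees(s["ee_rot"][2]+1.504).round(2),"tilt",Rt[:,2].round(4),"F bar",(B@s["force"]).round(1),"w",round(s["width"],2),"j",s["joints"].round(2))
E
python3 rel.py
```

```text
time_s: 1.6
ee_pos: [0.4468, -0.1838, 0.5245]
ee_rot: [3.141, -0.0, -1.504]
force: [1.7, -0.6, -1.0]
width: 0.004
t 1.6 tip in bar mm [ -89.1 -169.2  129.5] yaw-rel deg -0.01 tilt [-2.e-04 -1.e-04 -1.e+00] F bar [ 1.7 -0.7 -1. ] w 0.0 j [ 0.63  0.09 -0.33  1.83  0.03  1.23 -1.21]
```

```bash
python3 -m creep '[{"delta_pos":[-0.077,-0.03,0],"turn":[0,0,0]},{"delta_pos":[-0.077,-0.03,0],"turn":[0,0,0]},{"delta_pos":[-0.077,-0.03,0],"turn":[0,0,0]},{"delta_pos":[-0.077,-0.03,0],"turn":[0,0,0]},{"delta_pos":[-0.077,-0.03,0],"turn":[0,0,0]},{"delta_pos":[-0.077,-0.03,0],"turn":[0,0,0]},{"delta_pos":[-0.077,-0.03,0],"turn":[0,0,0]},{"delta_pos":[-0.077,-0.03,0.05],"turn":[0,0,0]},{"delta_pos":[0,0,0.065],"turn":[0,0,0]},{"delta_pos":[0,0,0],"turn":[0,0,0]},{"delta_pos":[0,0,0],"turn":[0,0,0]}]'
python3 rel.py
```

```text
time_s: 2.98
ee_pos: [0.5661, 0.1922, 0.4569]
ee_rot: [-3.14, 0.0, -1.505]
force: [-0.2, 0.6, 0.0]
width: 0.004
t 2.975 tip in bar mm [ 55.3 198.   61.9] yaw-rel deg -0.06 tilt [ 1.3e-03  2.0e-04 -1.0e+00] F bar [-0.2  0.7  0. ] w 0.0 j [ 0.05  0.4  -0.57  1.65  0.23  1.16 -2.08]
```

```bash
python3 -m creep '[{"delta_pos":[-0.005,0,0.03],"turn":[0,0,0]},{"delta_pos":[0,0,0.015],"turn":[0,0,0]},{"delta_pos":[0,0,0.012],"turn":[0,0,0]},{"delta_pos":[0,0,0.012],"turn":[0,0,0]},{"delta_pos":[0,0,0.012],"turn":[0,0,0]},{"delta_pos":[0,0,0.012],"turn":[0,0,0]},{"delta_pos":[0,0.002,0.012],"turn":[0,0,0]},{"delta_pos":[0,0.003,0.012],"turn":[0,0,0]},{"delta_pos":[0,0.003,0.01],"turn":[0,0,0]},{"delta_pos":[0,0.003,0.01],"turn":[0,0,0]},{"delta_pos":[0,0,0],"turn":[0,0,0]}]'
python3 rel.py; python3 - <<'E'
from droop import *
for n in("side","top"):
    im,d=get_image(n); cv2.imwrite(f"pics/{n}1.png",im); droops(n,im,d)
E
```

```text
time_s: 4.35
ee_pos: [0.5601, 0.1953, 0.3747]
ee_rot: [-3.137, 0.001, -1.504]
force: [3.5, 0.5, 5.0]
width: 0.001
t 4.35 tip in bar mm [ 50.1 201.7 -20.3] yaw-rel deg -0.02 tilt [ 0.0045  0.0013 -1.    ] F bar [3.5 0.3 5. ] w 0.0 j [ 0.02  0.47 -0.55  1.75  0.28  1.   -2.13]
side 1 302 grip [-0.0007  0.0007] c [0.0446 0.0219] droop,r [-25.069   0.05 ] ray [-83.5, -4.1]
top -1 167 grip [-0.0007 -0.    ] c [ 0.0463 -0.0385] droop,r [39.35   0.061] ray [-52.9, 39.6]
```

```bash
python3 -m creep '[{"delta_pos":[0,0.002,0.01],"turn":[0,0,0]},{"delta_pos":[0,0.001,0.009],"turn":[0,0,0]},{"delta_pos":[0,0,0],"turn":[0,0,0]},{"delta_pos":[0,0,0],"turn":[0,0,0]}]'
python3 rel.py;python3 -m creep '[{"delta_pos":[0,0,-0.02],"turn":[0,0,0]},{"delta_pos":[0,0,-0.05],"turn":[0,0,0]},{"delta_pos":[0,0,-0.1],"turn":[0,0,0]},{"delta_pos":[0.02,0.1,-0.06],"turn":[0,0,0]},{"delta_pos":[0.0,0.1,0],"turn":[0,0,0]},{"delta_pos":[0,0.1,0],"turn":[0,0,0]},{"delta_pos":[0,0,0],"turn":[0,0,0]}]'
python3 rel.py; python3 - <<'E'
from droop import *
for n in("side","top"):
    im,d=get_image(n); cv2.imwrite(f"pics/{n}2.png",im); droops(n,im,d)
E
```

```text
time_s: 4.95
ee_pos: [0.5557, 0.1952, 0.3621]
ee_rot: [3.137, -0.002, -1.504]
force: [-4.6, -1.0, 7.0]
width: 0.006
t 4.95 tip in bar mm [ 44.  201.5 -32.9] yaw-rel deg 0.02 tilt [-0.0046 -0.0018 -1.    ] F bar [-4.7 -0.7  7. ] w 0.01 j [ 0.02  0.48 -0.54  1.77  0.29  0.98 -2.14]
time_s: 5.82
ee_pos: [0.3815, 0.1733, 0.496]
ee_rot: [-3.141, -0.004, -1.502]
force: [1.0, -0.6, -0.3]
width: 0.008
t 5.825 tip in bar mm [-130.3  190.8  101.1] yaw-rel deg 0.12 tilt [ 6.0e-04 -3.7e-03 -1.0e+00] F bar [ 1.  -0.7 -0.3] w 0.01 j [ 0.16  0.01 -0.66  1.98  0.01  1.16 -2.  ]
top 1 165 grip [-0.     -0.0003] c [ 0.0474 -0.0379] droop,r [38.376  0.061] ray [-51.6, 38.2]
top -1 165 grip [-0.0007  0.    ] c [ 0.0462 -0.0385] droop,r [39.352  0.061] ray [-52.9, 39.6]
```

View pics/top2.png

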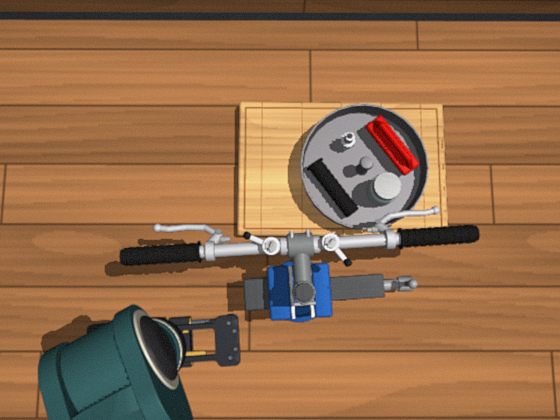

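```bash
python3 -m creep '[{"delta_pos":[0.047,-0.071,0],"turn":[0,0,0]},{"delta_pos":[0.047,-0.071,0],"turn":[0,0,0]},{"delta_pos":[0.047,-0.071,0],"turn":[0,0,0]},{"delta_pos":[0.047,-0.071,0],"turn":[0,0,0]},{"delta_pos":[0,0,0],"turn":[0,0,0.096]},{"delta_pos":[0,0,0],"turn":[0,0,0.096]},{"delta_pos":[0,0,0.03],"turn":[0,0,0.097]},{"delta_pos":[0,0,0.03],"turn":[0,0,0]},{"delta_pos":[0,0,0],"turn":[0,0,0]},{"delta_pos":[0,0,0],"turn":[0,0,0]}]'
python3 rel.py
```

```text
time_s: 7.18
ee_pos: [0.5634, 0.0719, 0.4598]
ee_rot: [3.141, 0.0, -1.957]
force: [0.4, -0.4, 0.2]
width: 0.005
t 7.175 tip in bar mm [44.3 78.2 64.8] yaw-rel deg -25.93 tilt [-1.e-04  3.e-04 -1.e+00] F bar [ 0.4 -0.5  0.2] w 0.01 j [ 0.18  0.32 -0.45  1.72  0.15  1.13 -2.27]
```

```bash
python3 -m creep '[{"delta_pos":[0,0,0.03],"turn":[0,0,0]},{"delta_pos":[0,0,0.03],"turn":[0,0,0]},{"delta_pos":[0,0,0.016],"turn":[0,0,0]},{"delta_pos":[0,0,0],"turn":[0,0,0]},{"delta_pos":[0,0.009,0],"turn":[0,0,0]},{"delta_pos":[0,0.009,0],"turn":[0,0,0]},{"delta_pos":[-0.0032,0.0123,0],"turn":[0,0,-0.1]},{"delta_pos":[0,0,0],"turn":[0,0,0]}]'
python3 rel.py
python3 -m creep '[{"delta_pos":[-0.0016,0.0063,0],"turn":[0,0,-0.05]},{"delta_pos":[-0.0016,0.0063,0],"turn":[0,0,-0.05]},{"delta_pos":[-0.0016,0.0063,0],"turn":[0,0,-0.05]},{"delta_pos":[-0.0016,0.0063,0],"turn":[0,0,-0.05]},{"delta_pos":[0,0,0],"turn":[0,0,0]},{"delta_pos":[0,0,0],"turn":[0,0,0]}]'
python3 rel.py
python3 - <<'E'
from h import *
im,d=get_image("side"); cv2.imwrite("pics/side3.png",cv2.resize(im[130:300,130:330],None,fx=3,fy=3))
E
```

```text
time_s: 8.18
ee_pos: [0.5467, 0.0808, 0.4149]
ee_rot: [-3.14, 0.001, -1.802]
force: [0.2, 0.3, 0.5]
width: 0.003
t 8.175 tip in bar mm [28.6 88.2 19.9] yaw-rel deg -17.07 tilt [ 1.6e-03  2.0e-04 -1.0e+00] F bar [0.2 0.3 0.5] w 0.0 j [ 0.19  0.34 -0.48  1.81  0.18  1.03 -2.17]
time_s: 8.93
ee_pos: [0.5326, 0.0864, 0.4148]
ee_rot: [-3.14, 0.001, -1.489]
force: [2.9, 3.2, 1.3]
width: 0.002
t 8.925 tip in bar mm [15.  94.9 19.8] yaw-rel deg 0.85 tilt [ 0.0017  0.001  -1.    ] F bar [3.1 3.  1.3] w 0.0 j [ 0.23  0.33 -0.55  1.84  0.2   1.03 -1.89]
```

View pics/side3.png

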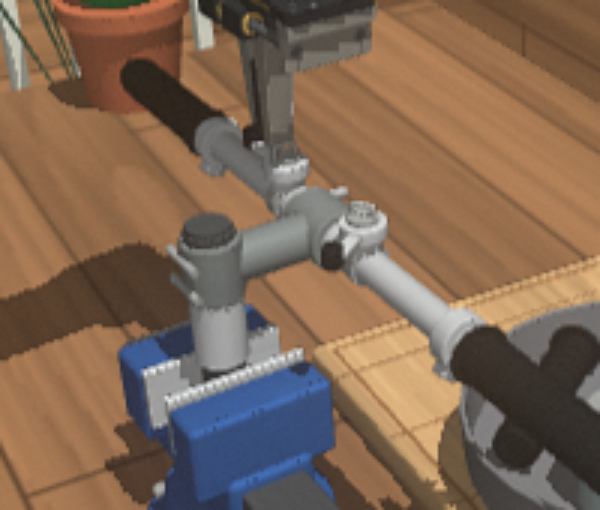

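```bash
python3 -m creep '[{"delta_pos":[-0.0016,0.0063,0],"turn":[0,0,-0.05]},{"delta_pos":[-0.0016,0.0063,0],"turn":[0,0,-0.05]},{"delta_pos":[-0.0016,0.0063,0],"turn":[0,0,-0.05]},{"delta_pos":[-0.0016,0.0063,0],"turn":[0,0,-0.05]},{"delta_pos":[-0.0016,0.0063,0],"turn":[0,0,-0.05]},{"delta_pos":[-0.0016,0.0063,0],"turn":[0,0,-0.05]},{"delta_pos":[-0.0016,0.0063,0],"turn":[0,0,-0.05]},{"delta_pos":[-0.0016,0.0063,0],"turn":[0,0,-0.05]},{"delta_pos":[-0.0016,0.0063,0],"turn":[0,0,-0.05]},{"delta_pos":[-0.0016,0.0063,0],"turn":[0,0,-0.05]},{"delta_pos":[-0.0016,0.0063,0],"turn":[0,0,-0.05]},{"delta_pos":[0,0,0],"turn":[0,0,0]}]'
cat >> rel.py <<'E'
v=(B@(tip-mid))*1e3-[0,50,0]; a=np.radians(s["ee_rot"][2]*57.29578+86.17); er=np.array([-np.sin(a),np.cos(a)]); et=np.array([np.cos(a),np.sin(a)])
f=B@s["force"]; print("r,t",(v[:2]@er).round(1),(v[:2]@et).round(1),"F r,t",(f[:2]@er).round(1),(f[:2]@et).round(1))
E
python3 rel.py
```

```text
time_s: 10.48
ee_pos: [0.492, 0.077, 0.4146]
ee_rot: [-3.14, -0.001, -0.625]
force: [3.6, 3.4, 2.0]
width: 0.004
t 10.475 tip in bar mm [-26.2  88.1  19.6] yaw-rel deg 50.39 tilt [ 1.4e-03  9.0e-04 -1.0e+00] F bar [3.8 3.2 2. ] w 0.0 j [ 0.4   0.29 -0.73  1.92  0.22  1.01 -1.05]
r,t 44.5 12.6 F r,t -0.9 4.9
```

```bash
for i in 1 2 3; do python3 -m creep '[{"delta_pos":[0,0.002,0],"turn":[0,0,0]},{"delta_pos":[0,0,0],"turn":[0,0,0]},{"delta_pos":[0,0,0],"turn":[0,0,0]}]' >/dev/null
python3 rel.py|tail -1; done
```

```text
r,t 44.5 12.6 F r,t -0.9 6.6
r,t 44.5 12.4 F r,t -2.2 8.6
r,t 44.5 12.3 F r,t -2.3 12.0
```

```bash
python3 -m creep '[{"delta_pos":[0,-0.01,0],"turn":[0,0,0]},{"delta_pos":[-0.005,-0.02,0],"turn":[0,0,0]},{"delta_pos":[0,0,-0.05],"turn":[0,0,0]},{"delta_pos":[0,0,-0.1],"turn":[0,0,0]},{"delta_pos":[-0.07,0.07,0],"turn":[0,0,0]},{"delta_pos":[-0.07,0.07,0],"turn":[0,0,0]},{"delta_pos":[-0.06,0.05,0],"turn":[0,0,0]},{"delta_pos":[0,0,0],"turn":[0,0,0]},{"delta_pos":[0,0,0],"turn":[0,0,0]}]'
python3 rel.py; python3 - <<'E'
from droop import *
for n in("side","top"):
    im,d=get_image(n); cv2.imwrite(f"pics/{n}4.png",im); droops(n,im,d)
    q=(cloud(n,d)-mid)@B.T
    for sd in(1,-1):
        k=(np.hypot(q[...,0],q[...,1]-.05*sd)<.055)&(q[...,2]>.018)&(q[...,2]<.045)&(im.max(2)<70)
        if k.sum(): print(n,"pad",sd,k.sum(),np.degrees(np.arctan2(q[k][:,0].mean(),q[k][:,1].mean()*sd-.05)))
E
```

```text
time_s: 12.72
ee_pos: [0.3341, 0.0675, 0.5044]
ee_rot: [3.141, -0.001, -0.623]
force: [0.3, -0.3, 0.0]
width: 0.004
t 12.725 tip in bar mm [-184.7   89.1  109.4] yaw-rel deg 50.46 tilt [ 4.e-04 -4.e-04 -1.e+00] F bar [ 0.2 -0.3  0. ] w 0.0 j [ 0.57 -0.21 -0.72  2.1  -0.14  1.2  -0.71]
r,t 167.3 -87.5 F r,t -0.4 -0.1
side pad 1 42 -62.00031699090969
side pad -1 59 -52.72275166496474
top 1 169 grip [-0.0001 -0.0003] c [ 0.0474 -0.0379] droop,r [38.401  0.061] ray [-51.5, 38.1]
top -1 166 grip [-0.0007 -0.0001] c [ 0.0462 -0.0384] droop,r [39.258  0.061] ray [-52.9, 39.6]
top pad 1 44 -55.65052137083189
top pad -1 41 -56.24993268712661
```

View pics/top4.png

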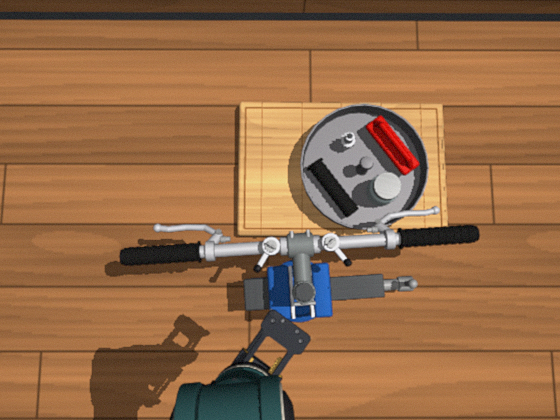

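The top picture shows the left shifter pad at about (257,268), mirroring the right one at (347,262). The left brake lever droops like the right one, the caddy looks unchanged, and the arm is clear.

```bash
python3 -c "
from plant import finish_job;print(finish_job())"
```

```text
the job is handed in; nothing more can be done
None
```

I rolled the left brake lever down first, then swung the left thumb shifter back to its slack stop. I then withdrew the arm and handed the job in at about 12.8 s of the 51 s allowed.

- **Brake lever:** it started about 19° up. My last measurement, from the top camera's depth, gave a droop of 38.4° on the left and 39.3° on the right. I left that difference of about 1° because it is within what the measurement can resolve. The cross-check along the camera rays gave 38.1° and 39.6°.
- **Shifter:** the push force rose from about 5 N to 12 N while the tip moved only about 0.3 mm, so the lever is on its stop. The top camera put the left pad 55.7° behind the bar's line and the right pad 56.2°.
- **Disagreement:** the side camera read -62° for the left pad and -52.7° for the right. It sees only a few dark pixels of each pad, so I trusted the top view and the force reading.
- **Not re-checked:** the side view gave no usable reading of the left brake lever after the move, so the final droop rests on the top camera alone.
- **Left alone:** the right brake lever and right shifter measured the same before and after. By eye the caddy contents look unchanged. Wrist forces stayed low, with the highest reading about 12 N.

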